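# Lay out the air conditioner's motors in order of size

## Task

Line the four motors taken out of the air conditioner up along the strip in order of size for reassembly: one on each white disc, the smallest on the disc next to the yellow block and the largest farthest from it. Stand each upright, shaft up, centred on its disc (within about a centimetre), and let go of it; do not tip a motor over or disturb the black fan wheel lying beside the strip.

Things in the scene. Friction and masses are not known exactly. Their poses are not given: they have to be found in the camera images.
- motor_26_mid (a point): smallest of the four motors: an upright steel cylinder with black bands, 26 mm in diameter and 40 mm high (without the 10 mm long, 6 mm thick brass shaft stub on top), about 80 g. The point is on its axis, half-way up the cylinder (20 mm above its underside). z points up along the axis.
- motor_36_mid (a point): second smallest of the four motors: an upright steel cylinder with black bands, 36 mm in diameter and 48 mm high (without the 10 mm long, 6 mm thick brass shaft stub on top), about 160 g. The point is on its axis, half-way up the cylinder (24 mm above its underside). z points up along the axis.
- motor_46_mid (a point): second largest of the four motors: an upright steel cylinder with black bands, 46 mm in diameter and 56 mm high (without the 10 mm long, 6 mm thick brass shaft stub on top), about 280 g. The point is on its axis, half-way up the cylinder (28 mm above its underside). z points up along the axis.
- motor_56_mid (a point): largest of the four motors: an upright steel cylinder with black bands, 56 mm in diameter and 64 mm high (without the 10 mm long, 6 mm thick brass shaft stub on top), about 420 g. The point is on its axis, half-way up the cylinder (32 mm above its underside). z points up along the axis.
- disc_a_top (a point): one of four identical fixed white discs, 68 mm in diameter, in a straight row 76 mm apart on a mid-grey plastic strip (80 mm wide, 400 mm long, fixed); the letter says nothing about its place in the row. The point is the centre of its upper face, 8 mm above the table. x lies across the row, y along it.
- disc_b_top (a point): one of four identical fixed white discs, 68 mm in diameter, in a straight row 76 mm apart on a mid-grey plastic strip (80 mm wide, 400 mm long, fixed); the letter says nothing about its place in the row. The point is the centre of its upper face, 8 mm above the table. x lies across the row, y along it.
- disc_c_top (a point): one of four identical fixed white discs, 68 mm in diameter, in a straight row 76 mm apart on a mid-grey plastic strip (80 mm wide, 400 mm long, fixed); the letter says nothing about its place in the row. The point is the centre of its upper face, 8 mm above the table. x lies across the row, y along it.
- disc_d_top (a point): one of four identical fixed white discs, 68 mm in diameter, in a straight row 76 mm apart on a mid-grey plastic strip (80 mm wide, 400 mm long, fixed); the letter says nothing about its place in the row. The point is the centre of its upper face, 8 mm above the table. x lies across the row, y along it.
- start_block_top (a point): fixed yellow block (44 x 30 mm, 16 mm high) at one end of the strip, in line with the discs, 58 mm from the centre of the nearest disc; it shows where the row begins. A black block of the same shape stands at the other end. The point is the centre of its upper face, 22 mm above the table.
- fan_wheel: loose black fan wheel with grey blades, 80 mm across and 30 mm high, lying on the table to the left of the strip; not part of the job, to be left where it is. Origin at the centre of its underside.
Not all that is in view belongs to the job. What is shaped like the part that bears motor_36_mid but orange or red is not meant.

How it is judged (in metres and radians):
At the end, for the whole second after the job is handed in: Each motor stands upright (within 0.1 rad), at rest, on a white disc within 13 mm of its centre, in order of size with the smallest on the disc next to the yellow block and the largest on the farthest ((horizontal distance between motor_26_mid and disc_a_top below 0.013 m or horizontal distance between motor_26_mid and disc_b_top below 0.013 m or horizontal distance between motor_26_mid and disc_c_top below 0.013 m or horizontal distance between motor_26_mid and disc_d_top below 0.013 m) and horizontal distance between motor_26_mid and start_block_top between 0.028 and 0.088 m and height (world z) of motor_26_mid between 0.023 and 0.033 m and angle between each of motor_26_mid, motor_36_mid, motor_46_mid, motor_56_mid's own z axis and vertical below 0.1 rad and linear speed of each of motor_26, motor_36, motor_46, motor_56 below 0.02 m/s and angular speed of each of motor_26, motor_36, motor_46, motor_56 below 0.2 rad/s and (horizontal distance between motor_36_mid and disc_a_top below 0.013 m or horizontal distance between motor_36_mid and disc_b_top below 0.013 m or horizontal distance between motor_36_mid and disc_c_top below 0.013 m or horizontal distance between motor_36_mid and disc_d_top below 0.013 m) and horizontal distance between motor_36_mid and start_block_top between 0.104 and 0.164 m and height (world z) of motor_36_mid between 0.027 and 0.037 m and (horizontal distance between motor_46_mid and disc_a_top below 0.013 m or horizontal distance between motor_46_mid and disc_b_top below 0.013 m or horizontal distance between motor_46_mid and disc_c_top below 0.013 m or horizontal distance between motor_46_mid and disc_d_top below 0.013 m) and horizontal distance between motor_46_mid and start_block_top between 0.18 and 0.24 m and height (world z) of motor_46_mid between 0.031 and 0.041 m and (horizontal distance between motor_56_mid and disc_a_top below 0.013 m or horizontal distance between motor_56_mid and disc_b_top below 0.013 m or horizontal distance between motor_56_mid and disc_c_top below 0.013 m or horizontal distance between motor_56_mid and disc_d_top below 0.013 m) and horizontal distance between motor_56_mid and start_block_top between 0.256 and 0.316 m and height (world z) of motor_56_mid between 0.035 and 0.045 m); the robot touches nothing.
It fails at once if a motor is tipped over (angle between any of motor_26_mid, motor_36_mid, motor_46_mid, motor_56_mid's own z axis and vertical above 0.9 rad).
It fails at once if the fan wheel is disturbed (moved more than 20 mm) (distance of fan_wheel from where it was at the start of the episode above 0.02 m).
It also fails if it takes over 102 s, if anything falls off the work surface, if the arm or the gripper's body presses on something with over 40 N, if the wrist force passes 120 N, or if a joint passes its speed limit or range.

## Robot

A 6-joint arm with a two-finger parallel gripper is mounted at the origin on the work surface. World frame = base frame: x ahead of the robot, y to its left, z up, the work surface at z = 0. Lengths are in m, angles in degrees, forces in N, time in s.
With the tool pointing down it reaches from about 0.375 to 0.9 m from the base axis. Payload 3.1 kg.
Tool frame: the origin (TCP) lies at the very end of the fingers, on their centre line; the grasp point (between the pads) lies bot.grip_point_offset behind it (bot.grip_point_offset is the distance from the TCP to the grasp point, in m); z points along the fingers, y is the line along which they close (so a half turn about z gives the same grasp; the last joint's range is limited). The gripper opens to 87 mm and grips with 3 to 60 N. Pads are 19 mm wide; open, the fingers measure 117 mm over their backs; the gripper's body (75 mm by 190 mm) begins 51 mm behind the grasp point.
Start: joints at [-78.982, 30.224, 82.088, -0, 67.689, -10.227], TCP at [0.226, -0.582, 0.196] pointing down, gripper open.
Joint ranges: [-176.69, 176.69], [-43.24, 126.21], [12.49, 139.97], [-82, 262], [0, 151.66], [-163.58, 163.58]. Speed limits (degrees/s): [159.86, 159.86, 180, 180, 180, 180].

## Interface

Orientations are given as a 3x3 rotation matrix whose columns are the frame's x, y, z axes.
In Python, from rig import bot, viewer, ticket gives the robot as it stands.
- The arm moves only by the tool servo_tool, never from a script. Its argument "targets" is a list of rows, each an object with "offset": the shift along the tool's x, y, z in m, a list of three; "dr": the turn, a rotation vector about the tool's x, y, z in degrees, a list of three. In form: [{"offset": [x, y, z], "dr": [ax, ay, az]}, ...]. A call has 1 to 20 rows; each row is the pose to reach, as a shift and turn from the pose commanded when the call began, along the tool's axes at that moment; what a row does not reach only later rows make up. A row lasts 1/12 s, in which the tool goes at most 41.7 mm and 7.16 degrees, less where a joint would pass 70% of its speed; a pose out of reach is approached as far as the arm can. A call with a gripper value outside its range is refused whole. "gripper" is the gripper command: -1 is fully open, 1 is shut, values between are in proportion, set as the call begins (left out, the last holds). The fingers move at their own pace and stop on an object; the grip force is fixed at half the most. Time passes only in rows, so rows that repeat a pose let the fingers close. It gives the time, the measured TCP pose, the force, the opening and the grip force at its end, in the units of the state.
- bot.read_state(): the state, without advancing time (a new reading comes with each control period).
- viewer.capture(name): name is "scene" or "top" or "wrist"; returns a dict with "color" (420x560x3 uint8, red, green, blue), "camera_matrix" (3x3 intrinsics, pixels), "R" (3x3) and "t" (3): a world point X has camera coordinates R X + t. Camera axes: x right, y down, z forward; pixel columns grow to the right and rows downward; lengths in m; the calibration is good to about 2 mm. A picture is of the moment at which its call begins. There is no depth.
- ticket.hand_in(): hands the job in; it is judged then, once.
The state is a dict: "time_s": time; "joint_positions": joint angles; "qvel": joint speeds; "tau": joint torques, N m; "position": TCP position; "tcp_rot": TCP orientation; "force": force on the tool from outside, world axes, zero at the start; "moment": the same for the moment, N m; "opening": opening from 0.0 (shut) to 1.0 (fully open); "grasp_force": force on a finger pad.
Only numpy, scipy, OpenCV 4.12 (cv2) and the standard library are available. Lean on these libraries where they do the work, as an engineer would, in place of code of your own. Each camera call takes 0.05 s, during which the arm holds its last target. There are 200 camera calls.

## Working session

There is one attempt and no reset: what is moved stays moved. The work goes in short steps, Python scripts to look and compute and a tool call to move; the robot and the scene stay as the last step left them, time stands still between calls to the robot, and variables do not carry over. Pictures are saved under pics/ and viewed, at most 14 in all, crops included, and the job is handed in when it is done.

Besides the shell and the picture viewer there is one more tool, called after "Call:" as name(argument=value, ...) on one line, values as JSON. servo_tool: Moves the arm, as the interface text tells. Its arguments: {"type":"object","properties":{"targets":{"type":"array"},"gripper":{"type":"number"}},"required":["targets"]}

```bash
mkdir -p pics; python3 - <<'E'
from rig import bot,viewer
import cv2,numpy as np
s=bot.read_state();print(s['time_s'],s['position'],np.round(s['tcp_rot'],4).tolist(),s['opening'],bot.grip_point_offset)
for n in("top","scene"):
    c=viewer.capture(n);cv2.imwrite(f"pics/{n}0.png",c["color"][:,:,::-1]);np.savez(f"pics/{n}0.npz",**c)
    print(n,c["camera_matrix"].tolist(),c["R"].round(3).tolist(),c["t"])
E
```

```text
0.0 [ 0.22634899 -0.58172001  0.19536251] [[0.932, 0.3624, -0.0004], [0.3624, -0.932, 0.0022], [0.0004, -0.0022, -1.0]] 0.9995647101236492 0.0187
top [[499.6595397674818, 0.0, 278.69066158223814], [0.0, 499.6595397674818, 209.4393927416803], [0.0, 0.0, 1.0]] [[-0.014, -1.0, 0.004], [-0.992, 0.014, -0.124], [0.124, -0.006, -0.992]] [-0.00401284  0.5461425   1.14402829]
scene [[415.243802431918, 0.0, 282.1857965506699], [0.0, 415.243802431918, 209.60068934234712], [0.0, 0.0, 1.0]] [[0.238, 0.971, 0.013], [0.592, -0.134, -0.795], [-0.77, 0.197, -0.607]] [-0.12359813 -0.28503655  1.32288464]
```

View pics/top0.png

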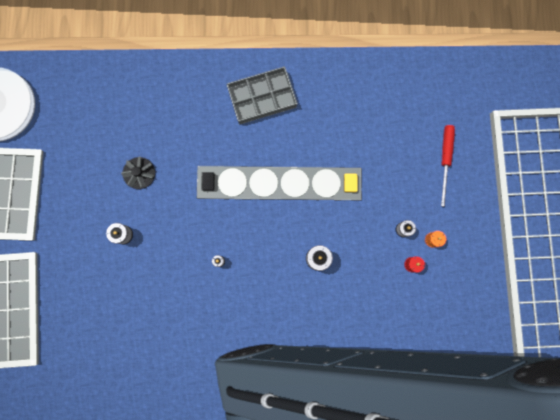

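View pics/scene0.png

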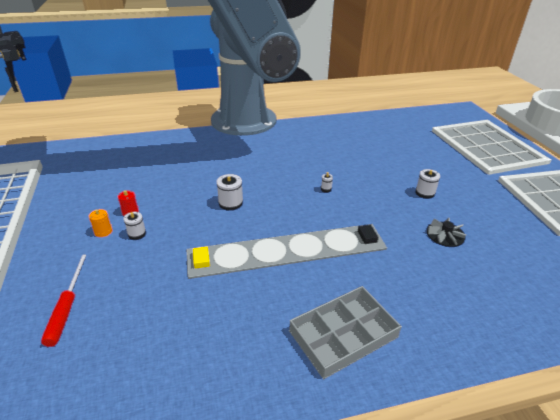

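The top view shows the motors at 46 (119,233), 26 (218,261), 56 (320,258) and 36 (407,229). The discs run from (232,182) to (326,182), with yellow at (351,182). I'll refine these in enlarged crops.

```bash
cat > geo.py <<'E'
import numpy as np
def ray(c,u,v,z):
    K,R,t=c["camera_matrix"],c["R"],c["t"]
    d=R.T@np.linalg.solve(K,[u,v,1.]);o=-R.T@t
    return (o+d*(z-o[2])/d[2])
def proj(c,X):
    p=c["camera_matrix"]@(c["R"]@np.array(X)+c["t"]);return p[:2]/p[2]
E
python3 - <<'E'
import cv2,numpy as np
from geo import *
c=np.load("pics/top0.npz");im=c["color"]
P=[(119,233),(218,261),(320,258),(407,229)]
out=np.zeros((600,600,3),np.uint8)
for i,(u,v) in enumerate(P):
    k=cv2.resize(im[v-18:v+18,u-18:u+18],(300,300),interpolation=cv2.INTER_CUBIC)
    out[i//2*300:i//2*300+300,i%2*300:i%2*300+300]=k
cv2.imwrite("pics/crop.png",out[:,:,::-1])
roi=np.zeros(im.shape[:2],bool);roi[164:200,200:362]=1
i=im.astype(int)
def blobs(m,z,lo):
    n,l,st,ce=cv2.connectedComponentsWithStats((m&roi).astype(np.uint8))
    for k in range(1,n):
        if st[k,4]>lo: print(st[k].tolist(),ce[k].round(1),ray(c,*ce[k],z).round(4))
blobs(i.min(2)>190,.008,200)
blobs((i[...,0]>180)&(i[...,2]<100),.022,50)
E
```

```text
[218, 168, 29, 29, 651] [231.9 181.7] [0.6186 0.1007 0.008 ]
[249, 168, 29, 29, 642] [263.2 182.1] [0.6166 0.0248 0.008 ]
[281, 169, 28, 28, 634] [294.4 182.5] [ 0.6147 -0.051   0.008 ]
[312, 169, 29, 28, 635] [325.7 182.7] [ 0.6131 -0.1271  0.008 ]
[344, 175, 14, 17, 124] [351.5 184.1] [ 0.6063 -0.1875  0.022 ]
```

View pics/crop.png

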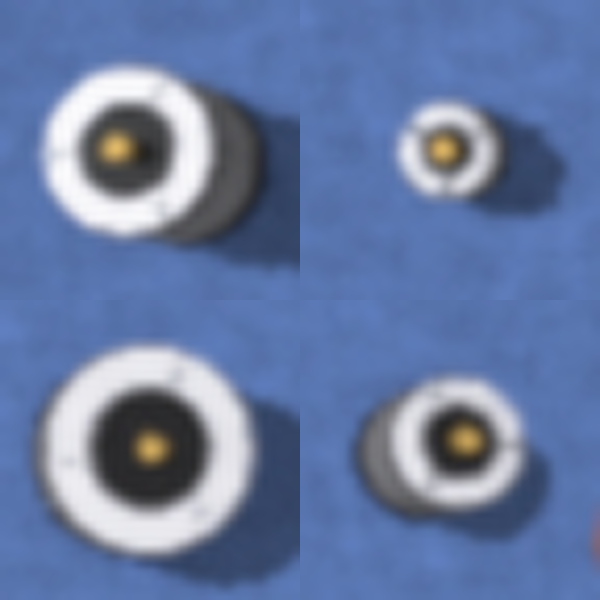

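The four discs are 75.9 mm apart, as stated, and yellow is at y = -0.1875. The ring centres in the crop (8.33×) are 46 (127,150), 26 (447,150), 56 (150,449) and 36 (459,441). Next I'll turn these into positions and work out the first move.

```bash
cat > plan.py <<'E'
import numpy as np,sys
from scipy.spatial.transform import Rotation as Ro
from rig import bot
def plan(x,y,z,yaw):
    s=bot.read_state();R=np.array(s['tcp_rot']);p=np.array(s['position'])
    a=np.radians(yaw);X=np.array([np.cos(a),np.sin(a),0]);Z=np.array([0,0,-1.]);T=np.c_[X,np.cross(Z,X),Z]
    print('from',p.round(4),'offset',(R.T@(np.array([x,y,z])-p)).round(4),'dr',np.degrees(Ro.from_matrix(R.T@T).as_rotvec()).round(2),'t',round(s['time_s'],2))
if __name__=='__main__': plan(*map(float,sys.argv[1:]))
E
python3 - <<'E'
import numpy as np
from geo import *
from plan import plan
c=np.load("pics/top0.npz");s=np.load("pics/scene0.npz")
for n,u,v,z in((46,115.74,232.5,.056),(26,217.14,260.5,.04),(56,319.5,257.4,.064),(36,407.6,227.4,.048)):
    X=ray(c,u,v,z);print(n,X.round(4),'r',np.hypot(*X[:2]).round(3),'scene px of top',proj(s,X).round(1))
    if n==36: plan(X[0],X[1],.15,60)
E
```

```text
46 [0.4951 0.3634 0.056 ] r 0.614 scene px of top [429.7 173.5]
26 [0.4282 0.1325 0.04  ] r 0.448 scene px of top [327.  175.8]
56 [ 0.4312 -0.1027  0.064 ] r 0.443 scene px of top [228.8 179.8]
36 [ 0.4981 -0.3104  0.048 ] r 0.587 scene px of top [132.6 216.1]
from [ 0.2264 -0.5818  0.1955] offset [ 0.3516 -0.1544  0.0459] dr [ -0.1   -0.06 -38.75] t 0.1
```

Call:
servo_tool(targets=[{"offset": [0.3516, -0.1544, 0.046], "dr": [-0.1, -0.06, -38.75]}, {"offset": [0.3516, -0.1544, 0.046], "dr": [-0.1, -0.06, -38.75]}, {"offset": [0.3516, -0.1544, 0.046], "dr": [-0.1, -0.06, -38.75]}, {"offset": [0.3516, -0.1544, 0.046], "dr": [-0.1, -0.06, -38.75]}, {"offset": [0.3516, -0.1544, 0.046], "dr": [-0.1, -0.06, -38.75]}, {"offset": [0.3516, -0.1544, 0.046], "dr": [-0.1, -0.06, -38.75]}, {"offset": [0.3516, -0.1544, 0.046], "dr": [-0.1, -0.06, -38.75]}, {"offset": [0.3516, -0.1544, 0.046], "dr": [-0.1, -0.06, -38.75]}, {"offset": [0.3516, -0.1544, 0.046], "dr": [-0.1, -0.06, -38.75]}, {"offset": [0.3516, -0.1544, 0.046], "dr": [-0.1, -0.06, -38.75]}, {"offset": [0.3516, -0.1544, 0.046], "dr": [-0.1, -0.06, -38.75]}, {"offset": [0.3516, -0.1544, 0.046], "dr": [-0.1, -0.06, -38.75]}, {"offset": [0.3516, -0.1544, 0.046], "dr": [-0.1, -0.06, -38.75]}, {"offset": [0.3516, -0.1544, 0.046], "dr": [-0.1, -0.06, -38.75]}], gripper=-0.38)

```text
time_s: 1.27
position: [0.4973, -0.3126, 0.1505]
tcp_rot: [[0.502, 0.865, 0.0], [0.865, -0.502, -0.002], [-0.002, 0.001, -1.0]]
force: [0.5, 0.1, -0.7]
opening: 0.686
grasp_force: 0.0
```

```bash
python3 - <<'E'
from rig import viewer,bot
import cv2,numpy as np
from plan import plan
plan(.4981,-.3104,.0113,60);print(bot.read_state()['opening'])
c=viewer.capture("wrist");cv2.imwrite("pics/w1.png",c["color"][:,:,::-1])
from geo import *
print(proj(c,[.4981,-.3104,.048]))
E
```

```text
from [ 0.4973 -0.3126  0.1505] offset [ 0.0026 -0.0006  0.1392] dr [ 0.07  0.11 -0.12] t 1.27
0.6861805645570225
[275.33376938 198.10206131]
```

View pics/w1.png

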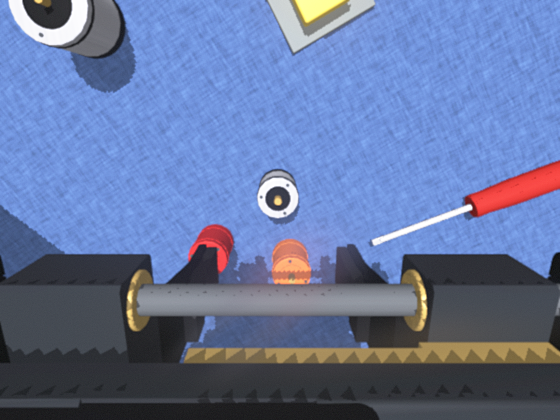

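The motor's top shows at (278,197) against a predicted (275,198), so the estimate holds. Red (212,245) and orange (291,262) are clear of the closing line. Descending.

Call:
servo_tool(targets=[{"offset": [0, 0, 0.035]}, {"offset": [0, 0, 0.07]}, {"offset": [0, 0, 0.105]}, {"offset": [0, 0, 0.125]}, {"offset": [0, 0, 0.138]}, {"offset": [0, 0, 0.138]}, {"offset": [0, 0, 0.138]}])

```text
$.targets[0]: bad value
```

Call:
servo_tool(targets=[{"offset": [0, 0, 0]}, {"offset": [0, 0, 0]}, {"offset": [0, 0, 0]}, {"offset": [0, 0, 0]}, {"offset": [0, 0, 0]}, {"offset": [0, 0, 0]}], gripper=1)

```text
$.targets[0]: bad value
```

Call:
servo_tool(targets=[{"offset": [0, 0, 0.035], "dr": [0, 0, 0]}, {"offset": [0, 0, 0.07], "dr": [0, 0, 0]}, {"offset": [0, 0, 0.105], "dr": [0, 0, 0]}, {"offset": [0, 0, 0.125], "dr": [0, 0, 0]}, {"offset": [0, 0, 0.138], "dr": [0, 0, 0]}, {"offset": [0, 0, 0.138], "dr": [0, 0, 0]}, {"offset": [0, 0, 0.138], "dr": [0, 0, 0]}, {"offset": [0, 0, 0.138], "dr": [0, 0, 0]}])

```text
time_s: 1.98
position: [0.4986, -0.3128, 0.0133]
tcp_rot: [[0.501, 0.865, 0.002], [0.865, -0.501, -0.003], [-0.002, 0.003, -1.0]]
force: [0.2, -0.3, -0.6]
opening: 0.692
grasp_force: 0.0
```

Call:
servo_tool(targets=[{"offset": [0, 0, 0], "dr": [0, 0, 0]}, {"offset": [0, 0, 0], "dr": [0, 0, 0]}, {"offset": [0, 0, 0], "dr": [0, 0, 0]}, {"offset": [0, 0, 0], "dr": [0, 0, 0]}, {"offset": [0, 0, 0], "dr": [0, 0, 0]}, {"offset": [0, 0, 0], "dr": [0, 0, 0]}, {"offset": [0, 0, 0], "dr": [0, 0, 0]}], gripper=1)

```text
time_s: 2.57
position: [0.4987, -0.3117, 0.0129]
tcp_rot: [[0.5, 0.866, 0.001], [0.866, -0.5, -0.003], [-0.002, 0.002, -1.0]]
force: [-0.5, 0.1, 3.2]
opening: 0.401
grasp_force: 30.0
```

```bash
python3 - <<'E'
from rig import bot
from plan import plan
s=bot.read_state();print(s['opening']*87,s['grasp_force'],s['force'])
plan(.6147,-.051,.15,90);plan(.6147,-.051,.023,90)
E
```

```text
34.866818460973704 30.000985264778137 [-0.50073895  0.05539171  3.21856943]
from [ 0.4987 -0.3117  0.0129] offset [ 0.2835 -0.0296 -0.1377] dr [  0.11   0.14 -29.99] t 2.57
from [ 0.4987 -0.3117  0.0129] offset [ 0.2838 -0.0299 -0.0107] dr [  0.11   0.14 -29.99] t 2.57
```

Call:
servo_tool(targets=[{"offset": [0, 0, -0.015], "dr": [0, 0, 0]}, {"offset": [0, 0, -0.04], "dr": [0, 0, 0]}, {"offset": [0, 0, -0.07], "dr": [0, 0, 0]}, {"offset": [0.015, -0.002, -0.09], "dr": [0, 0, -2]}, {"offset": [0.045, -0.005, -0.09], "dr": [0, 0, -5]}, {"offset": [0.08, -0.008, -0.09], "dr": [0, 0, -8]}, {"offset": [0.115, -0.012, -0.09], "dr": [0, 0, -12]}, {"offset": [0.15, -0.016, -0.09], "dr": [0, 0, -16]}, {"offset": [0.185, -0.019, -0.09], "dr": [0, 0, -20]}, {"offset": [0.22, -0.023, -0.09], "dr": [0, 0, -24]}, {"offset": [0.25, -0.026, -0.09], "dr": [0, 0, -27]}, {"offset": [0.272, -0.028, -0.09], "dr": [0.05, 0.07, -29]}, {"offset": [0.2835, -0.0297, -0.07], "dr": [0.1, 0.1, -30]}, {"offset": [0.2835, -0.0297, -0.05], "dr": [0.1, 0.1, -30]}, {"offset": [0.2835, -0.0297, -0.035], "dr": [0.1, 0.1, -30]}, {"offset": [0.2835, -0.0297, -0.03], "dr": [0.1, 0.1, -30]}, {"offset": [0.2835, -0.0297, -0.03], "dr": [0.1, 0.1, -30]}, {"offset": [0.2835, -0.0297, -0.03], "dr": [0.1, 0.1, -30]}])

```text
time_s: 4.07
position: [0.6142, -0.0512, 0.0417]
tcp_rot: [[0.0, 1.0, -0.001], [1.0, -0.0, 0.0], [0.0, -0.001, -1.0]]
force: [0.2, 0.5, -0.4]
opening: 0.397
grasp_force: 30.0
```

```bash
python3 plan.py .6147 -.051 .021 90
```

```text
from [ 0.6142 -0.0512  0.0417] offset [0.0002 0.0005 0.0207] dr [-0.09 -0.02 -0.02] t 4.07
```

Call:
servo_tool(targets=[{"offset": [0, 0, 0.008], "dr": [0, 0, 0]}, {"offset": [0, 0, 0.014], "dr": [0, 0, 0]}, {"offset": [0, 0, 0.018], "dr": [0, 0, 0]}, {"offset": [0, 0, 0.02], "dr": [0, 0, 0]}, {"offset": [0, 0, 0.02], "dr": [0, 0, 0]}, {"offset": [0, 0, 0.02], "dr": [0, 0, 0]}, {"offset": [0, 0, 0.02], "dr": [0, 0, 0]}])

```text
time_s: 4.65
position: [0.6145, -0.0511, 0.0221]
tcp_rot: [[0.0, 1.0, -0.0], [1.0, -0.0, 0.0], [0.0, -0.0, -1.0]]
force: [0.2, 0.2, -2.2]
opening: 0.399
grasp_force: 30.0
```

Call:
servo_tool(targets=[{"offset": [0, 0, 0.001], "dr": [0, 0, 0]}, {"offset": [0, 0, 0.001], "dr": [0, 0, 0]}, {"offset": [0, 0, 0.001], "dr": [0, 0, 0]}])

```text
time_s: 4.9
position: [0.6144, -0.051, 0.021]
tcp_rot: [[0.0, 1.0, -0.001], [1.0, -0.0, 0.0], [0.0, -0.001, -1.0]]
force: [0.8, -0.5, -2.3]
opening: 0.401
grasp_force: 30.0
```

Call:
servo_tool(targets=[{"offset": [0, 0, 0], "dr": [0, 0, 0]}, {"offset": [0, 0, 0], "dr": [0, 0, 0]}, {"offset": [0, 0, 0], "dr": [0, 0, 0]}, {"offset": [0, 0, 0], "dr": [0, 0, 0]}, {"offset": [0, 0, -0.02], "dr": [0, 0, 0]}, {"offset": [0, 0, -0.05], "dr": [0, 0, 0]}, {"offset": [0, 0, -0.09], "dr": [0, 0, 0]}, {"offset": [0, 0, -0.12], "dr": [0, 0, 0]}, {"offset": [0, 0, -0.13], "dr": [0, 0, 0]}, {"offset": [0, 0, -0.13], "dr": [0, 0, 0]}], gripper=-1)

```text
time_s: 5.73
position: [0.6169, -0.0516, 0.1546]
tcp_rot: [[-0.0, 1.0, 0.007], [1.0, 0.0, -0.002], [-0.002, 0.007, -1.0]]
force: [0.5, 1.2, 0.4]
opening: 0.982
grasp_force: 0.0
```

```bash
python3 - <<'E'
from rig import viewer,bot
import cv2
from geo import *
from plan import plan
plan(.4312,-.1027,.15,90);print(bot.read_state()['opening'])
c=viewer.capture("top");cv2.imwrite("pics/t2.png",cv2.resize(c["color"][100:300,90:470],None,fx=2,fy=2)[:,:,::-1])
print(proj(c,[.6147,-.051,.056])*2-[180,200])
E
```

```text
from [ 0.6169 -0.0516  0.1546] offset [-0.0511 -0.1858  0.0035] dr [0.39 0.11 0.  ] t 5.73
0.981965988225319
[410.25099293 157.649384  ]
```

View pics/t2.png

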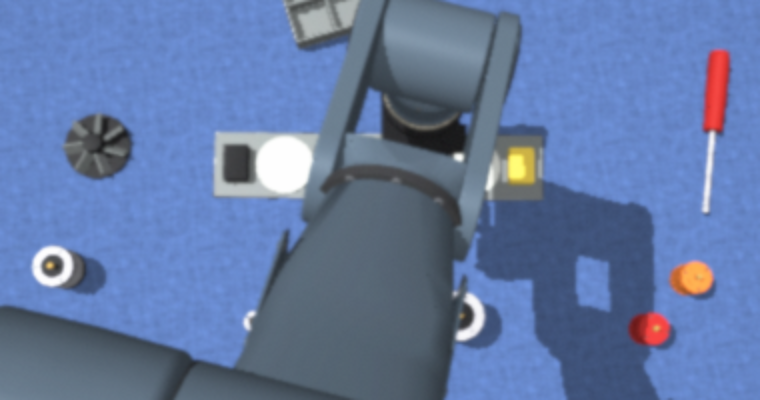

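The arm hides the strip here (disc 3 should be near (410,158)), so I'll carry on and check the placing later from the side.

Call:
servo_tool(targets=[{"offset": [-0.008, -0.03, 0], "dr": [0, 0, 0]}, {"offset": [-0.02, -0.07, 0], "dr": [0, 0, 0]}, {"offset": [-0.03, -0.11, 0], "dr": [0, 0, 0]}, {"offset": [-0.042, -0.15, 0], "dr": [0, 0, 0]}, {"offset": [-0.05, -0.175, 0], "dr": [0, 0, 0]}, {"offset": [-0.0517, -0.1835, 0.003], "dr": [0, 0, 0]}, {"offset": [-0.0517, -0.1835, 0.003], "dr": [0, 0, 0]}, {"offset": [-0.0517, -0.1835, 0.003], "dr": [0, 0, 0]}, {"offset": [-0.0517, -0.1835, 0.003], "dr": [0, 0, 0]}])

```text
time_s: 6.53
position: [0.4327, -0.103, 0.1476]
tcp_rot: [[-0.0, 1.0, 0.0], [1.0, 0.0, -0.0], [-0.0, 0.0, -1.0]]
force: [-0.4, 0.6, 0.3]
opening: 1.001
grasp_force: 0.0
```

```bash
python3 - <<'E'
from rig import viewer,bot
import cv2
from geo import *
from plan import plan
plan(.4312,-.1027,.019,90)
c=viewer.capture("wrist");cv2.imwrite("pics/w2.png",c["color"][:,:,::-1])
print(proj(c,[.6147,-.051,.056]),proj(c,[.4312,-.1027,.064]))
E
```

```text
from [ 0.4327 -0.103   0.1476] offset [ 0.0003 -0.0016  0.1286] dr [0.02 0.   0.01] t 6.53
[505.04464982 140.93270563] [274.06690866 206.15641613]
```

View pics/w2.png

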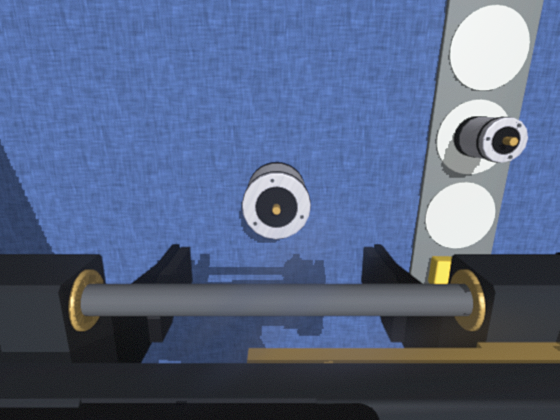

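Motor 36 stands on disc 3, its top at (504,140) against the ideal (505,141). Motor 56's top is at (277,205), as predicted. Descending on 56.

Call:
servo_tool(targets=[{"offset": [0, 0, 0.035], "dr": [0, 0, 0]}, {"offset": [0, -0.001, 0.07], "dr": [0, 0, 0]}, {"offset": [0, -0.001, 0.1], "dr": [0, 0, 0]}, {"offset": [0, -0.001, 0.12], "dr": [0, 0, 0]}, {"offset": [0, -0.001, 0.128], "dr": [0, 0, 0]}, {"offset": [0, -0.001, 0.128], "dr": [0, 0, 0]}, {"offset": [0, -0.001, 0.128], "dr": [0, 0, 0]}])

```text
time_s: 7.17
position: [0.4308, -0.1027, 0.0199]
tcp_rot: [[-0.001, 1.0, -0.001], [1.0, 0.001, 0.0], [0.0, -0.001, -1.0]]
force: [-0.4, -0.6, 0.9]
opening: 0.999
grasp_force: 0.0
```

Call:
servo_tool(targets=[{"offset": [0, 0, 0], "dr": [0, 0, 0]}, {"offset": [0, 0, 0], "dr": [0, 0, 0]}, {"offset": [0, 0, 0], "dr": [0, 0, 0]}, {"offset": [0, 0, 0], "dr": [0, 0, 0]}, {"offset": [0, 0, 0], "dr": [0, 0, 0]}, {"offset": [0, 0, 0], "dr": [0, 0, 0]}, {"offset": [0, 0, 0], "dr": [0, 0, 0]}], gripper=1)

```text
time_s: 7.75
position: [0.4317, -0.1035, 0.0207]
tcp_rot: [[0.001, 1.0, 0.003], [1.0, -0.001, -0.002], [-0.002, 0.003, -1.0]]
force: [3.1, 1.0, 4.7]
opening: 0.634
grasp_force: 30.0
```

```bash
python3 plan.py .6186 .1007 .15 90
```

```text
from [ 0.4317 -0.1035  0.0207] offset [ 0.2042  0.1872 -0.129 ] dr [ 0.18  0.09 -0.04] t 7.75
```

Call:
servo_tool(targets=[{"offset": [0, 0, -0.015], "dr": [0, 0, 0]}, {"offset": [0, 0, -0.04], "dr": [0, 0, 0]}, {"offset": [0, 0, -0.07], "dr": [0, 0, 0]}, {"offset": [0.01, 0.01, -0.09], "dr": [0, 0, 0]}, {"offset": [0.03, 0.028, -0.09], "dr": [0, 0, 0]}, {"offset": [0.055, 0.05, -0.09], "dr": [0, 0, 0]}, {"offset": [0.08, 0.073, -0.09], "dr": [0, 0, 0]}, {"offset": [0.105, 0.096, -0.09], "dr": [0, 0, 0]}, {"offset": [0.13, 0.119, -0.09], "dr": [0, 0, 0]}, {"offset": [0.155, 0.142, -0.09], "dr": [0, 0, 0]}, {"offset": [0.18, 0.165, -0.09], "dr": [0, 0, 0]}, {"offset": [0.198, 0.181, -0.09], "dr": [0.1, 0.1, 0]}, {"offset": [0.2042, 0.1872, -0.07], "dr": [0.2, 0.1, 0]}, {"offset": [0.2042, 0.1872, -0.05], "dr": [0.2, 0.1, 0]}, {"offset": [0.2042, 0.1872, -0.035], "dr": [0.2, 0.1, 0]}, {"offset": [0.2042, 0.1872, -0.03], "dr": [0.2, 0.1, 0]}, {"offset": [0.2042, 0.1872, -0.03], "dr": [0.2, 0.1, 0]}, {"offset": [0.2042, 0.1872, -0.03], "dr": [0.2, 0.1, 0]}])

```text
time_s: 9.25
position: [0.6163, 0.1013, 0.0494]
tcp_rot: [[0.0, 1.0, -0.006], [1.0, -0.0, 0.002], [0.002, -0.006, -1.0]]
force: [0.3, 0.3, -3.4]
opening: 0.638
grasp_force: 30.0
```

```bash
python3 plan.py .6186 .1007 .029 90
```

```text
from [0.6163 0.1013 0.0494] offset [-0.0006  0.0025  0.0203] dr [-0.37 -0.11 -0.02] t 9.25
```

Call:
servo_tool(targets=[{"offset": [0, 0.001, 0.008], "dr": [-0.2, 0, 0]}, {"offset": [0, 0.001, 0.014], "dr": [-0.2, 0, 0]}, {"offset": [0, 0.001, 0.018], "dr": [-0.2, 0, 0]}, {"offset": [0, 0.001, 0.0205], "dr": [-0.2, 0, 0]}, {"offset": [0, 0.001, 0.0205], "dr": [-0.2, 0, 0]}, {"offset": [0, 0.001, 0.0205], "dr": [-0.2, 0, 0]}, {"offset": [0, 0.001, 0.0205], "dr": [-0.2, 0, 0]}])

```text
time_s: 9.83
position: [0.6181, 0.1015, 0.0296]
tcp_rot: [[0.0, 1.0, -0.001], [1.0, -0.0, 0.002], [0.002, -0.001, -1.0]]
force: [-0.6, 0.3, -3.2]
opening: 0.636
grasp_force: 30.0
```

Call:
servo_tool(targets=[{"offset": [0, 0, 0.001], "dr": [0, 0, 0]}, {"offset": [0, 0, 0.001], "dr": [0, 0, 0]}, {"offset": [0, 0, 0.001], "dr": [0, 0, 0]}])

```text
time_s: 10.08
position: [0.6183, 0.1016, 0.0288]
tcp_rot: [[0.0, 1.0, -0.0], [1.0, -0.0, 0.002], [0.002, -0.0, -1.0]]
force: [-0.6, -0.1, -1.5]
opening: 0.632
grasp_force: 30.0
```

Call:
servo_tool(targets=[{"offset": [0, 0, 0], "dr": [0, 0, 0]}, {"offset": [0, 0, 0], "dr": [0, 0, 0]}, {"offset": [0, 0, 0], "dr": [0, 0, 0]}, {"offset": [0, 0, 0], "dr": [0, 0, 0]}, {"offset": [0, 0, -0.02], "dr": [0, 0, 0]}, {"offset": [0, 0, -0.05], "dr": [0, 0, 0]}, {"offset": [0, 0, -0.09], "dr": [0, 0, 0]}, {"offset": [0, 0, -0.12], "dr": [0, 0, 0]}, {"offset": [0, 0, -0.12], "dr": [0, 0, 0]}, {"offset": [0, 0, -0.12], "dr": [0, 0, 0]}, {"offset": [0, 0, -0.12], "dr": [0, 0, 0]}], gripper=-1)

```text
time_s: 11.0
position: [0.6174, 0.1013, 0.1481]
tcp_rot: [[0.0, 1.0, -0.002], [1.0, -0.0, 0.002], [0.002, -0.002, -1.0]]
force: [-0.1, -0.1, -1.3]
opening: 0.998
grasp_force: 0.0
```

```bash
python3 plan.py .4282 .1325 .15 90
```

```text
from [0.6174 0.1013 0.1481] offset [ 0.0312 -0.1892 -0.0015] dr [-0.1  -0.11 -0.  ] t 11.0
```

Now to 26, with the gripper at about 55 mm opening (−0.26).

Call:
servo_tool(targets=[{"offset": [0.005, -0.03, 0], "dr": [0, 0, 0]}, {"offset": [0.012, -0.07, 0], "dr": [0, 0, 0]}, {"offset": [0.018, -0.11, 0], "dr": [0, 0, 0]}, {"offset": [0.025, -0.15, 0], "dr": [0, 0, 0]}, {"offset": [0.03, -0.18, 0], "dr": [-0.1, -0.1, 0]}, {"offset": [0.0312, -0.19, 0], "dr": [-0.1, -0.1, 0]}, {"offset": [0.0312, -0.19, 0], "dr": [-0.1, -0.1, 0]}, {"offset": [0.0312, -0.19, 0], "dr": [-0.1, -0.1, 0]}, {"offset": [0.0312, -0.19, 0], "dr": [-0.1, -0.1, 0]}], gripper=-0.26)

```text
time_s: 11.75
position: [0.4307, 0.1323, 0.1485]
tcp_rot: [[0.001, 1.0, 0.003], [1.0, -0.001, 0.0], [0.0, 0.003, -1.0]]
force: [0.6, 0.2, -0.0]
opening: 0.635
grasp_force: 0.0
```

```bash
python3 - <<'E'
from rig import viewer,bot
import cv2
from geo import *
from plan import plan
plan(.4282,.1325,.0073,90)
c=viewer.capture("wrist");cv2.imwrite("pics/w3.png",c["color"][:,:,::-1])
print(proj(c,[.6186,.1007,.072]),proj(c,[.4282,.1325,.04]))
E
```

```text
from [0.4307 0.1323 0.1485] offset [ 0.0002 -0.003   0.1412] dr [ 0.19 -0.01 -0.04] t 11.75
[504.7380127  245.84097652] [272.78524195 198.80737218]
```

View pics/w3.png

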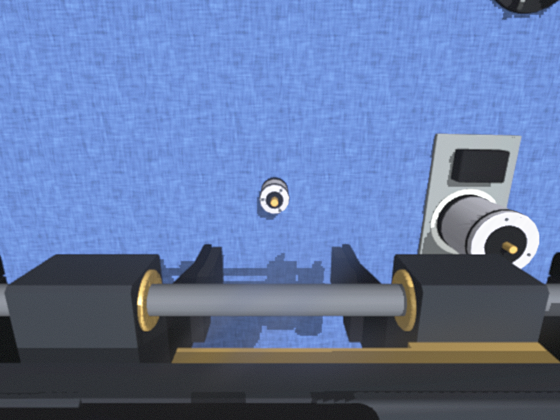

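Motor 56 stands on the disc next to the black block, its top at (504,239) against the predicted (505,246), an error of a few mm at most. Motor 26's top is at (274,199), as predicted.

Call:
servo_tool(targets=[{"offset": [0, -0.001, 0.035], "dr": [0, 0, 0]}, {"offset": [0, -0.001, 0.07], "dr": [0, 0, 0]}, {"offset": [0, -0.001, 0.105], "dr": [0, 0, 0]}, {"offset": [0, -0.001, 0.128], "dr": [0, 0, 0]}, {"offset": [0, -0.001, 0.139], "dr": [0, 0, 0]}, {"offset": [0, -0.001, 0.139], "dr": [0, 0, 0]}, {"offset": [0, -0.001, 0.139], "dr": [0, 0, 0]}])

```text
time_s: 12.38
position: [0.4284, 0.1322, 0.0087]
tcp_rot: [[0.001, 1.0, 0.0], [1.0, -0.001, 0.0], [0.0, 0.0, -1.0]]
force: [0.7, -0.3, 0.1]
opening: 0.629
grasp_force: 0.0
```

Call:
servo_tool(targets=[{"offset": [0, 0, 0], "dr": [0, 0, 0]}, {"offset": [0, 0, 0], "dr": [0, 0, 0]}, {"offset": [0, 0, 0], "dr": [0, 0, 0]}, {"offset": [0, 0, 0], "dr": [0, 0, 0]}, {"offset": [0, 0, 0], "dr": [0, 0, 0]}, {"offset": [0, 0, 0], "dr": [0, 0, 0]}, {"offset": [0, 0, 0], "dr": [0, 0, 0]}], gripper=1)

```text
time_s: 12.97
position: [0.4279, 0.1326, 0.0101]
tcp_rot: [[-0.0, 1.0, 0.003], [1.0, -0.0, 0.0], [0.0, 0.003, -1.0]]
force: [0.7, -0.0, 3.8]
opening: 0.277
grasp_force: 30.0
```

```bash
python3 plan.py .6131 -.1271 .15 90
```

```text
from [0.4279 0.1326 0.0101] offset [-0.2596  0.1856 -0.1395] dr [ 0.15 -0.01  0.  ] t 12.97
```

Call:
servo_tool(targets=[{"offset": [0, 0, -0.015], "dr": [0, 0, 0]}, {"offset": [0, 0, -0.04], "dr": [0, 0, 0]}, {"offset": [0, 0, -0.07], "dr": [0, 0, 0]}, {"offset": [-0.012, 0.008, -0.09], "dr": [0, 0, 0]}, {"offset": [-0.036, 0.026, -0.09], "dr": [0, 0, 0]}, {"offset": [-0.064, 0.046, -0.09], "dr": [0, 0, 0]}, {"offset": [-0.092, 0.066, -0.09], "dr": [0, 0, 0]}, {"offset": [-0.12, 0.086, -0.09], "dr": [0, 0, 0]}, {"offset": [-0.148, 0.106, -0.09], "dr": [0, 0, 0]}, {"offset": [-0.176, 0.126, -0.09], "dr": [0, 0, 0]}, {"offset": [-0.204, 0.146, -0.09], "dr": [0, 0, 0]}, {"offset": [-0.232, 0.166, -0.09], "dr": [0, 0, 0]}, {"offset": [-0.252, 0.18, -0.09], "dr": [0.1, 0, 0]}, {"offset": [-0.2596, 0.186, -0.07], "dr": [0.1, 0, 0]}, {"offset": [-0.2596, 0.186, -0.05], "dr": [0.1, 0, 0]}, {"offset": [-0.2596, 0.186, -0.035], "dr": [0.1, 0, 0]}, {"offset": [-0.2596, 0.186, -0.03], "dr": [0.1, 0, 0]}, {"offset": [-0.2596, 0.186, -0.03], "dr": [0.1, 0, 0]}, {"offset": [-0.2596, 0.186, -0.03], "dr": [0.1, 0, 0]}])

```text
time_s: 14.55
position: [0.6129, -0.1268, 0.0397]
tcp_rot: [[-0.0, 1.0, -0.001], [1.0, 0.0, 0.0], [0.0, -0.001, -1.0]]
force: [-0.2, 1.0, -0.0]
opening: 0.274
grasp_force: 30.0
```

```bash
python3 plan.py .6131 -.1271 .0181 90
```

```text
from [ 0.6129 -0.1268  0.0397] offset [-0.0003  0.0002  0.0216] dr [-0.09 -0.03  0.01] t 14.55
```

Call:
servo_tool(targets=[{"offset": [0, 0, 0.008], "dr": [0, 0, 0]}, {"offset": [0, 0, 0.014], "dr": [0, 0, 0]}, {"offset": [0, 0, 0.018], "dr": [0, 0, 0]}, {"offset": [0, 0, 0.021], "dr": [0, 0, 0]}, {"offset": [0, 0, 0.021], "dr": [0, 0, 0]}, {"offset": [0, 0, 0.021], "dr": [0, 0, 0]}, {"offset": [0, 0, 0.021], "dr": [0, 0, 0]}])

```text
time_s: 15.13
position: [0.6132, -0.1271, 0.0188]
tcp_rot: [[0.0, 1.0, -0.001], [1.0, -0.0, 0.0], [0.0, -0.001, -1.0]]
force: [0.2, -0.2, -0.7]
opening: 0.278
grasp_force: 30.0
```

Call:
servo_tool(targets=[{"offset": [0, 0, 0.001], "dr": [0, 0, 0]}, {"offset": [0, 0, 0.001], "dr": [0, 0, 0]}, {"offset": [0, 0, 0.001], "dr": [0, 0, 0]}])

```text
time_s: 15.38
position: [0.6135, -0.1273, 0.0182]
tcp_rot: [[0.0, 1.0, -0.0], [1.0, -0.0, -0.0], [-0.0, -0.0, -1.0]]
force: [-0.5, -0.0, 0.9]
opening: 0.276
grasp_force: 30.0
```

Call:
servo_tool(targets=[{"offset": [0, 0, 0], "dr": [0, 0, 0]}, {"offset": [0, 0, 0], "dr": [0, 0, 0]}, {"offset": [0, 0, 0], "dr": [0, 0, 0]}, {"offset": [0, 0, 0], "dr": [0, 0, 0]}, {"offset": [0, 0, -0.02], "dr": [0, 0, 0]}, {"offset": [0, 0, -0.05], "dr": [0, 0, 0]}, {"offset": [0, 0, -0.09], "dr": [0, 0, 0]}, {"offset": [0, 0, -0.13], "dr": [0, 0, 0]}, {"offset": [0, 0, -0.13], "dr": [0, 0, 0]}, {"offset": [0, 0, -0.13], "dr": [0, 0, 0]}, {"offset": [0, 0, -0.13], "dr": [0, 0, 0]}], gripper=-0.6)

```text
time_s: 16.3
position: [0.6126, -0.1268, 0.1475]
tcp_rot: [[0.0, 1.0, -0.002], [1.0, -0.0, 0.0], [0.0, -0.002, -1.0]]
force: [-1.0, -0.2, -0.7]
opening: 0.797
grasp_force: 0.0
```

```bash
python3 plan.py .4951 .3634 .155 90
```

```text
from [ 0.6126 -0.1268  0.1475] offset [ 0.4902 -0.1176 -0.0071] dr [-0.09 -0.03 -0.  ] t 16.3
```

Call:
servo_tool(targets=[{"offset": [0.03, -0.007, -0.007], "dr": [0, 0, 0]}, {"offset": [0.07, -0.017, -0.007], "dr": [0, 0, 0]}, {"offset": [0.11, -0.026, -0.007], "dr": [0, 0, 0]}, {"offset": [0.15, -0.036, -0.007], "dr": [0, 0, 0]}, {"offset": [0.19, -0.046, -0.007], "dr": [0, 0, 0]}, {"offset": [0.23, -0.055, -0.007], "dr": [0, 0, 0]}, {"offset": [0.27, -0.065, -0.007], "dr": [0, 0, 0]}, {"offset": [0.31, -0.074, -0.007], "dr": [0, 0, 0]}, {"offset": [0.35, -0.084, -0.007], "dr": [0, 0, 0]}, {"offset": [0.39, -0.094, -0.007], "dr": [0, 0, 0]}, {"offset": [0.43, -0.103, -0.007], "dr": [0, 0, 0]}, {"offset": [0.465, -0.112, -0.007], "dr": [0, 0, 0]}, {"offset": [0.485, -0.116, -0.007], "dr": [0, 0, 0]}, {"offset": [0.4902, -0.1176, -0.007], "dr": [0, 0, 0]}, {"offset": [0.4902, -0.1176, -0.007], "dr": [0, 0, 0]}, {"offset": [0.4902, -0.1176, -0.007], "dr": [0, 0, 0]}, {"offset": [0.4902, -0.1176, -0.007], "dr": [0, 0, 0]}, {"offset": [0.4902, -0.1176, -0.007], "dr": [0, 0, 0]}], gripper=-0.9)

```text
time_s: 17.8
position: [0.4961, 0.3613, 0.1545]
tcp_rot: [[0.002, 1.0, -0.002], [1.0, -0.002, -0.001], [-0.001, -0.002, -1.0]]
force: [-0.1, 0.0, -0.5]
opening: 0.951
grasp_force: 0.0
```

```bash
python3 - <<'E'
from rig import viewer,bot
import cv2
from geo import *
from plan import plan
plan(.4951,.3634,.0153,90)
c=viewer.capture("wrist");t=viewer.capture("top")
cv2.imwrite("pics/w4.png",np.hstack([c["color"][80:260,180:400],cv2.resize(t["color"][150:240,190:370],(360,180))])[:,:,::-1])
print(proj(c,[.4951,.3634,.056])-[180,80])
for p in([.6186,.1007,.072],[.6147,-.051,.056],[.6131,-.1271,.048]):print((proj(t,p)-[190,150])*2+[220,0])
E
```

```text
from [0.4961 0.3613 0.1545] offset [ 0.0022 -0.0007  0.1392] dr [-0.11  0.04 -0.13] t 17.8
[ 95.06765031 119.51184511]
[298.79482689  53.50578379]
[430.25099293  57.649384  ]
[494.81214523  59.38155201]
```

View pics/w4.png

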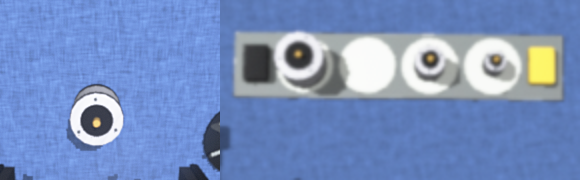

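Left: 46's top is at (96,121), as predicted, with the fan wheel at the right edge, clear of the fingers. Right: motors 56, 36 and 26 at (299,56), (430,60) and (495,62) lie within about 4 mm of their discs.

Call:
servo_tool(targets=[{"offset": [0.001, 0, 0.035], "dr": [0, 0, 0]}, {"offset": [0.001, 0, 0.07], "dr": [0, 0, 0]}, {"offset": [0.001, 0, 0.105], "dr": [0, 0, 0]}, {"offset": [0.001, 0, 0.128], "dr": [0, 0, 0]}, {"offset": [0.001, 0, 0.138], "dr": [0, 0, 0]}, {"offset": [0.001, 0, 0.138], "dr": [0, 0, 0]}, {"offset": [0.001, 0, 0.138], "dr": [0, 0, 0]}])

```text
time_s: 18.48
position: [0.4963, 0.3639, 0.0173]
tcp_rot: [[0.001, 1.0, -0.0], [1.0, -0.001, 0.0], [0.0, -0.0, -1.0]]
force: [-0.1, 0.8, 0.7]
opening: 0.948
grasp_force: 0.0
```

Call:
servo_tool(targets=[{"offset": [0, 0, 0], "dr": [0, 0, 0]}, {"offset": [0, 0, 0], "dr": [0, 0, 0]}, {"offset": [0, 0, 0], "dr": [0, 0, 0]}, {"offset": [0, 0, 0], "dr": [0, 0, 0]}, {"offset": [0, 0, 0], "dr": [0, 0, 0]}, {"offset": [0, 0, 0], "dr": [0, 0, 0]}, {"offset": [0, 0, 0], "dr": [0, 0, 0]}], gripper=1)

```text
time_s: 19.07
position: [0.4957, 0.3642, 0.0172]
tcp_rot: [[-0.0, 1.0, -0.0], [1.0, 0.0, 0.0], [0.0, -0.0, -1.0]]
force: [-0.6, -0.8, 2.5]
opening: 0.519
grasp_force: 30.0
```

```bash
python3 plan.py .6166 .0248 .15 90
```

```text
from [0.4957 0.3642 0.0172] offset [-0.3394  0.1208 -0.1329] dr [-0.02 -0.02  0.  ] t 19.07
```

Call:
servo_tool(targets=[{"offset": [0, 0, -0.015], "dr": [0, 0, 0]}, {"offset": [0, 0, -0.045], "dr": [0, 0, 0]}, {"offset": [0, 0, -0.08], "dr": [0, 0, 0]}, {"offset": [-0.01, 0.004, -0.11], "dr": [0, 0, 0]}, {"offset": [-0.035, 0.012, -0.13], "dr": [0, 0, 0]}, {"offset": [-0.07, 0.025, -0.13], "dr": [0, 0, 0]}, {"offset": [-0.105, 0.037, -0.13], "dr": [0, 0, 0]}, {"offset": [-0.14, 0.05, -0.13], "dr": [0, 0, 0]}, {"offset": [-0.175, 0.062, -0.13], "dr": [0, 0, 0]}, {"offset": [-0.21, 0.075, -0.13], "dr": [0, 0, 0]}, {"offset": [-0.245, 0.087, -0.13], "dr": [0, 0, 0]}, {"offset": [-0.28, 0.1, -0.13], "dr": [0, 0, 0]}, {"offset": [-0.31, 0.11, -0.13], "dr": [0, 0, 0]}, {"offset": [-0.33, 0.118, -0.13], "dr": [0, 0, 0]}, {"offset": [-0.3394, 0.1208, -0.13], "dr": [0, 0, 0]}, {"offset": [-0.3394, 0.1208, -0.13], "dr": [0, 0, 0]}, {"offset": [-0.3394, 0.1208, -0.13], "dr": [0, 0, 0]}, {"offset": [-0.3394, 0.1208, -0.13], "dr": [0, 0, 0]}])

```text
time_s: 20.57
position: [0.6152, 0.0264, 0.1463]
tcp_rot: [[-0.001, 1.0, -0.003], [1.0, 0.001, 0.001], [0.001, -0.003, -1.0]]
force: [-0.5, -0.5, -2.7]
opening: 0.515
grasp_force: 30.0
```

```bash
python3 plan.py .6166 .0248 .0252 90
```

```text
from [0.6152 0.0264 0.1463] offset [-0.0018  0.0018  0.1211] dr [-0.17 -0.07  0.06] t 20.57
```

Call:
servo_tool(targets=[{"offset": [-0.001, 0.001, 0.02], "dr": [0, 0, 0]}, {"offset": [-0.001, 0.001, 0.045], "dr": [0, 0, 0]}, {"offset": [-0.001, 0.001, 0.07], "dr": [0, 0, 0]}, {"offset": [-0.001, 0.001, 0.09], "dr": [0, 0, 0]}, {"offset": [-0.001, 0.001, 0.105], "dr": [0, 0, 0]}, {"offset": [-0.001, 0.001, 0.113], "dr": [0, 0, 0]}, {"offset": [-0.001, 0.001, 0.118], "dr": [0, 0, 0]}, {"offset": [-0.001, 0.001, 0.12], "dr": [0, 0, 0]}, {"offset": [-0.001, 0.001, 0.12], "dr": [0, 0, 0]}, {"offset": [-0.001, 0.001, 0.12], "dr": [0, 0, 0]}, {"offset": [-0.001, 0.001, 0.12], "dr": [0, 0, 0]}])

```text
time_s: 21.48
position: [0.6182, 0.0237, 0.0279]
tcp_rot: [[-0.0, 1.0, 0.001], [1.0, 0.0, -0.0], [-0.0, 0.001, -1.0]]
force: [-0.9, 0.2, -2.2]
opening: 0.518
grasp_force: 30.0
```

Call:
servo_tool(targets=[{"offset": [0, -0.001, 0.001], "dr": [0, 0, 0]}, {"offset": [0, -0.001, 0.002], "dr": [0, 0, 0]}, {"offset": [0, -0.001, 0.0025], "dr": [0, 0, 0]}, {"offset": [0, -0.001, 0.0025], "dr": [0, 0, 0]}, {"offset": [0, -0.001, 0.0025], "dr": [0, 0, 0]}])

```text
time_s: 21.9
position: [0.6166, 0.0236, 0.0252]
tcp_rot: [[0.0, 1.0, -0.0], [1.0, -0.0, -0.0], [-0.0, -0.0, -1.0]]
force: [-2.1, -0.4, 5.7]
opening: 0.516
grasp_force: 30.0
```

In contact with the disc. Now I'll release, rise, and move back out of the camera's view.

Call:
servo_tool(targets=[{"offset": [0, 0, 0], "dr": [0, 0, 0]}, {"offset": [0, 0, 0], "dr": [0, 0, 0]}, {"offset": [0, 0, 0], "dr": [0, 0, 0]}, {"offset": [0, 0, 0], "dr": [0, 0, 0]}, {"offset": [0, 0, -0.02], "dr": [0, 0, 0]}, {"offset": [0, 0, -0.05], "dr": [0, 0, 0]}, {"offset": [0, 0, -0.09], "dr": [0, 0, 0]}, {"offset": [0, 0, -0.13], "dr": [0, 0, 0]}, {"offset": [0, 0, -0.16], "dr": [0, 0, 0]}, {"offset": [0, -0.04, -0.16], "dr": [0, 0, 0]}, {"offset": [0, -0.08, -0.16], "dr": [0, 0, 0]}, {"offset": [0, -0.12, -0.16], "dr": [0, 0, 0]}, {"offset": [0, -0.16, -0.16], "dr": [0, 0, 0]}, {"offset": [0, -0.2, -0.16], "dr": [0, 0, 0]}, {"offset": [0, -0.21, -0.16], "dr": [0, 0, 0]}, {"offset": [0, -0.21, -0.16], "dr": [0, 0, 0]}, {"offset": [0, -0.21, -0.16], "dr": [0, 0, 0]}], gripper=-1)

```text
time_s: 23.32
position: [0.4078, 0.0234, 0.185]
tcp_rot: [[0.001, 1.0, 0.002], [1.0, -0.001, -0.0], [-0.0, 0.002, -1.0]]
force: [0.7, -0.7, 0.1]
opening: 1.001
grasp_force: 0.0
```

```bash
python3 - <<'E'
from rig import viewer,bot
import cv2
from geo import *
t=viewer.capture("top");s=viewer.capture("scene")
cv2.imwrite("pics/f.png",np.vstack([cv2.resize(t["color"][140:220,100:380],(840,240))[:,40:],cv2.resize(s["color"][160:280,160:480],(800,300))])[:,:,::-1])
for p in([.6186,.1007,.072],[.6166,.0248,.064],[.6147,-.051,.056],[.6131,-.1271,.048]):print((proj(t,p)-[100,140])*3-[40,0],(proj(s,p)-[160,160])*2.5+[0,240])
E
```

```text
[348.19224034 110.25867569] [459.86690947 377.26297567]
[447.54538229 113.45118667] [366.76069279 396.97802926]
[545.3764894 116.474076 ] [271.8296737 417.17476  ]
[642.21821784 119.07232802] [174.51187388 438.11895153]
```

View pics/f.png

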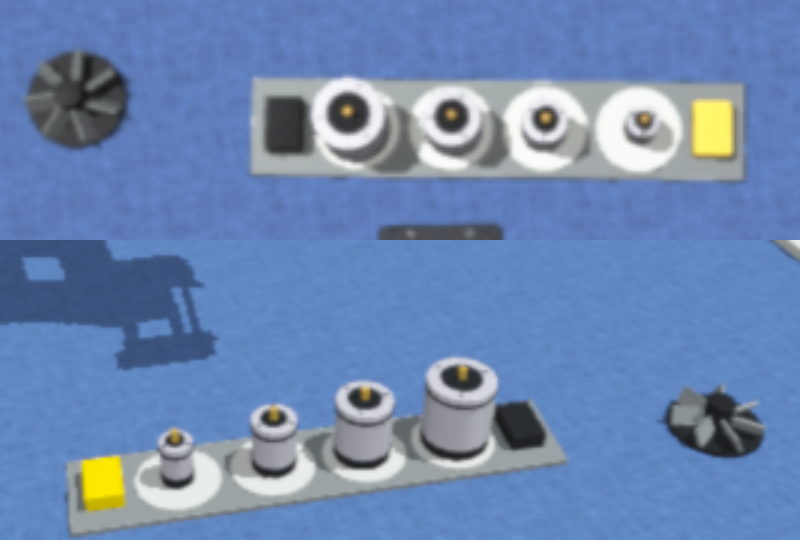

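All four motors stand upright in order, their tops at (348,114), (452,116), (545,120) and (644,122). That is within about 4 mm of the ideal positions, and the fan wheel is untouched.

```bash
python3 -c "
from rig import ticket
print(ticket.hand_in())"
```

```text
the job is handed in; nothing more can be done
None
```

The four motors stand upright and released on the discs in order of size from the yellow block, each within about 4 mm of centre by the last pictures and the fan wheel unmoved; the job was handed in at about 23 s of the 102 s limit, and no verdict came back.

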